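# Hang a cup bracket on the slotted stand and set the mixing cup in it

## Robot

A 6-joint arm with a two-finger parallel gripper is mounted at the origin on a cart in front of the work surface, level with it; the furniture and walls round the work are solid. World frame = base frame: x ahead of the robot, y to its left, z up, the work surface at z = 0. Lengths are in m, angles in rad, forces in N, time in s.
With the tool pointing down it reaches from about 0.275 to 0.85 m from the base axis. Payload 5.2 kg.
Tool frame: the origin (TCP) lies midway between the tips of the shut fingers; the grasp point (between the pads) lies 19 mm behind it; z points along the fingers, y is the line along which they close (so a half turn about z gives the same grasp; the last joint's range is limited). The gripper opens to 85 mm and grips with 20 to 120 N. Pads are 22 mm wide; open, the fingers measure 114 mm over their backs; the gripper's body (76 mm by 85 mm) begins 54 mm behind the grasp point. The pads swing forward as they close: fully open they stand 13 mm farther back than shut.
Start: joints at [-1.374, 0.259, 1.535, -0, 1.348, -0.203], TCP at [0.214, -0.507, 0.194] pointing down, gripper open.
Joint ranges: [-3.14, 3.14], [-0.91, 2.08], [0.19, 2.58], [-1.22, 4.36], [0.22, 2.71], [-3.12, 3.12]. Speed limits (rad/s): [2.57, 2.57, 3.14, 3.14, 3.14, 3.14].

## Interface

Orientations are given as a 3x3 rotation matrix whose columns are the frame's x, y, z axes.
In Python, from workcell import * gives the robot as it stands. The module is installed in compiled form; this text tells all that it offers.
- The arm moves only by the shell command python3 -m inch 'ROWS' [OPENING] [FORCE]. ROWS is JSON, a list of rows, each a list of 4 numbers: the shift along the world's x, y, z normalised to -1 to 1, where 1 is 0.12 m, then the turn about the world's z normalised to -1 to 1, where 1 is 45 degrees. In form: [[tx, ty, tz, yaw], ...]. A call has 1 to 8 rows; each row shifts and turns the commanded pose from where the row before left it; what a row does not reach is not made up. A row lasts 1/12 s, in which the tool goes at most 41.7 mm and 7.16 degrees, less where a joint would pass 70% of its speed; a pose out of reach is approached as far as the arm can. A call with a number of a shift or a turn outside -1 to 1 is refused whole. A call with a gripper value outside its range is refused whole. OPENING is the gripper command: -1 is fully open, 1 is shut, values between are in proportion, set as the call begins (- or left out, the last holds). The fingers move at their own pace and stop on an object; FORCE is the grip in N (left out, the last holds). Time passes only in rows, so rows that do not move let the fingers close. It gives the time, the measured TCP pose, the force, the opening and the grip force at its end, in the units of the state.
- get_obs(): the state, without advancing time (a new reading comes with each control period).
- read_camera(name): name is "side" or "top"; returns a dict with "color" (384x512x3 uint8, red, green, blue), "vfov" (degrees; the focal length in pixels is half the picture's height over the tangent of half this angle, whatever the lens; pixels are square), "cx", "cy" (the principal point, pixels), "origin" and "rotation" of the camera in the world. Camera axes: x right, y down, z forward; pixel columns grow to the right and rows downward; lengths in m; the calibration is good to about 2 mm. A picture is of the moment at which its call begins. There is no depth.
- job_done(): hands the job in; it is judged then, once.
The state is a dict: "clock": time; "q": joint angles; "qd": joint speeds; "joint_torque": joint torques, N m; "position": TCP position; "tcp_rot": TCP orientation; "wrist_force": force on the tool from outside, world axes, zero at the start; "wrist_torque": the same for the moment, N m; "finger_gap": finger opening in m; "finger_force": force on a finger pad.
Only numpy, scipy, OpenCV 4.12 (cv2) and the standard library are available. Lean on these libraries where they do the work, as an engineer would, in place of code of your own. Each camera call takes 0.05 s, during which the arm holds its last target. There are 200 camera calls.

## Task

Hang the steel cup bracket on the slotted bench stand: press its two hook tabs into the top slots, push the plate in against the spring catch and then down until the bracket is fully home and the brass catch has snapped out above the plate's shoulder. Feel your way and do not force it (the tabs bend at about 70 N). Then stand the white mixing cup upright in the bracket's dish, and leave the two vials and the bottle beside the stand where they are.

Things in the scene. Friction and masses are not known exactly. Their poses are not given: they have to be found in the camera images.
- stand: Fixed bench stand: dark square post (top at z = 157 mm) on a grey base plate (x -95 to +50 mm, 90 wide, 12 high), an aluminium slotted channel, 46 mm wide, on its front. Origin: on the table right below the middle of the channel's front face; x points into the face (the way the tabs go in), y to the left, z up. The face is 4 mm thick, hollow behind; the channel's top is at about z = 156 mm.
- top_slot (a point): Usual place of the middle of the top slot's lower edge, on the channel's face; axes as the stand's. One column of 4 slots, 11 mm wide, 17 high, lower edges 24 mm apart going down. The channel is clamped by hand, so the real slots (and catch) may be up to 9 mm above or below this mark, sideways true; it does not give under load. Upper tab goes in the top slot, lower tab in the third.
- catch (a joint): Spring catch: brass pin, 7 mm across, in the channel face, its centre 13 mm left of the slot column and 10 mm below the real lower edge of the top slot. 0 m = out, nose 6 mm proud; 0.006 = pushed flush by the bracket's plate. Spring: 3.6 N out, 5.4 N flush. With the bracket fully down the shoulder of its plate is 1.5 mm below the pin, which snaps out again to 0 and locks it.
- bracket_grip (a point): Middle of the black ribbed grip sleeve (36 mm long in x, 11 thick in y, 34 high) on the upright web of the loose steel cup bracket (0.15 to 0.31 kg, 158 mm long), which stands level on the table. x points along the bracket to its hook tabs, y across, z up. The point is 34 mm above the bracket's underside, 14 mm below the sleeve's top, 48 mm before the back face of the end plate.
- bracket_back (a point): On the back face of the bracket's end plate (4 mm thick; 40 wide up to its shoulders 40 mm up, above that 16 wide to 72), 36 mm above its underside; axes as bracket_grip. Two tabs, 48 mm apart, 8 wide, 14 high, stand out 10 mm: a 6 mm neck with a 4 mm hook hanging 7 mm below it. They enter with this point 9 to 12 mm below the real lower edge of the top slot; home it is 19 mm below.
- bracket_dish (a point): Middle of the floor of the grey round dish at the bracket's front end: inside 55 mm across, rim 11 mm above this floor; the floor is 3 mm above the bracket's underside and 118 mm before the plate's back face. Axes as bracket_grip.
- cup_mid (a point): Middle of the empty white mixing cup (30 g, 48 mm high, 57 mm across the rim, 42 mm across the foot), half-way up; z is its upright axis.
- vial_white: Vial with white cap, 23 mm across, 56 mm high, stands beside the stand; origin under its middle.
- vial_black: Vial with black cap, 23 mm across, 56 mm high, stands beside the stand; origin under its middle.
- bottle_blue: Amber bottle with blue cap, 27 mm across, 66 mm high, stands beside the stand; origin under its middle.
Things that resemble listed ones, but are neither listed nor needed, are in the scene too. Of the things that look like the part that bears cup_mid, take the one that is farthest to the robot's right at the start.

How it is judged:
By the outcome, as a careful person would: the job done as asked, in the order asked, and still so for the second after the job is handed in, with the robot touching nothing.
It also fails if it takes over 67 s, if anything falls off the work surface, if the arm or the gripper's body presses on something with over 40 N, if the wrist force passes 120 N, or if a joint passes its speed limit or range.

## Working session

There is one attempt and no reset: what is moved stays moved. The work goes in short steps, Python scripts to look and compute and a shell command to move; the robot and the scene stay as the last step left them, time stands still between calls to the robot, and variables do not carry over. Pictures are saved under pics/ and viewed, at most 10 in all, crops included, and the job is handed in when it is done.

```bash
mkdir -p pics; cat > h.py <<'E'
import numpy as np, cv2, json
from workcell import *
def shot(name,fn):
    c=read_camera(name); cv2.imwrite(fn,cv2.cvtColor(c["color"],cv2.COLOR_RGB2BGR)); 
    np.save(fn+'.npy',c,allow_pickle=True); return c
def load(fn): return np.load(fn+'.npy',allow_pickle=True).item()
def ray(c,u,v):
    f=c["color"].shape[0]/2/np.tan(np.radians(c["vfov"])/2)
    d=np.array(c["rotation"])@np.array([(u-c["cx"])/f,(v-c["cy"])/f,1]); return np.array(c["origin"]),d/np.linalg.norm(d)
def onz(c,u,v,z):
    o,d=ray(c,u,v); return o+d*(z-o[2])/d[2]
def proj(c,p):
    f=c["color"].shape[0]/2/np.tan(np.radians(c["vfov"])/2)
    q=np.array(c["rotation"]).T@(np.array(p)-c["origin"]); return np.array([c["cx"]+f*q[0]/q[2],c["cy"]+f*q[1]/q[2]])
def tri(c1,p1,c2,p2):
    o1,d1=ray(c1,*p1);o2,d2=ray(c2,*p2)
    A=np.stack([d1,-d2],1);s=np.linalg.lstsq(A,o2-o1,rcond=None)[0]
    a,b=o1+s[0]*d1,o2+s[1]*d2
    return (a+b)/2,np.linalg.norm(a-b)
E
python3 - <<'E'
from h import *
np.set_printoptions(precision=4,suppress=True)
for n in("top","side"):
    c=shot(n,f"pics/{n}0.png"); print(n,c["vfov"],c["cx"],c["cy"],c["origin"],c["rotation"])
    im=cv2.imread(f"pics/{n}0.png"); cv2.imwrite(f"pics/{n}0b.png",cv2.resize(im,(800,600),interpolation=cv2.INTER_CUBIC))
o=get_obs(); print(o)
E
```

```text
top 53.46121584209378 257.47741594231144 190.7355812733266 [ 0.4615 -0.0174  1.2306] [[-0.0077 -0.997   0.0765]
 [-1.      0.0079  0.0017]
 [-0.0023 -0.0765 -0.9971]]
side 50.32891733768453 255.04132386833126 201.99900762679948 [0.5632 0.8068 0.7672] [[-0.9998 -0.0169  0.0134]
 [-0.0212  0.6458 -0.7632]
 [ 0.0042 -0.7633 -0.646 ]]
{'clock': 0.1, 'q': array([-1.3738,  0.2592,  1.5359,  0.    ,  1.348 , -0.2028]), 'qd': array([ 0.0007, -0.0012, -0.003 , -0.0019, -0.0013, -0.0008]), 'joint_torque': array([  0.002 , -44.6969, -29.1247,  -0.0002,   0.0062,   0.    ]), 'position': array([ 0.214 , -0.5061,  0.1931]), 'tcp_rot': array([[ 0.9211,  0.3892, -0.0003],
       [ 0.3892, -0.9211,  0.0015],
       [ 0.0003, -0.0015, -1.    ]]), 'wrist_force': array([-0.6128, -0.196 , -0.3964]), 'wrist_torque': array([-0.0263, -0.0126, -0.0321]), 'finger_force': 0.0, 'finger_gap': 0.0854509888775938}
```

View pics/top0b.png

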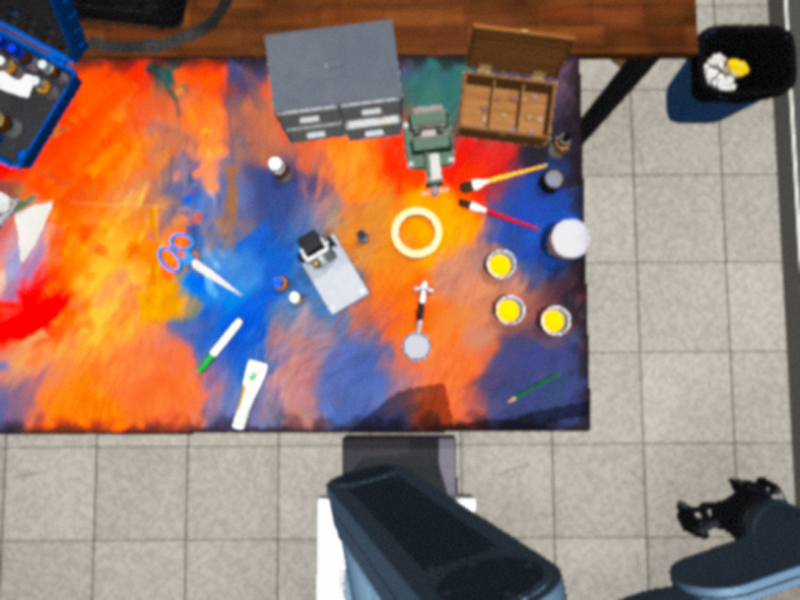

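View pics/side0b.png

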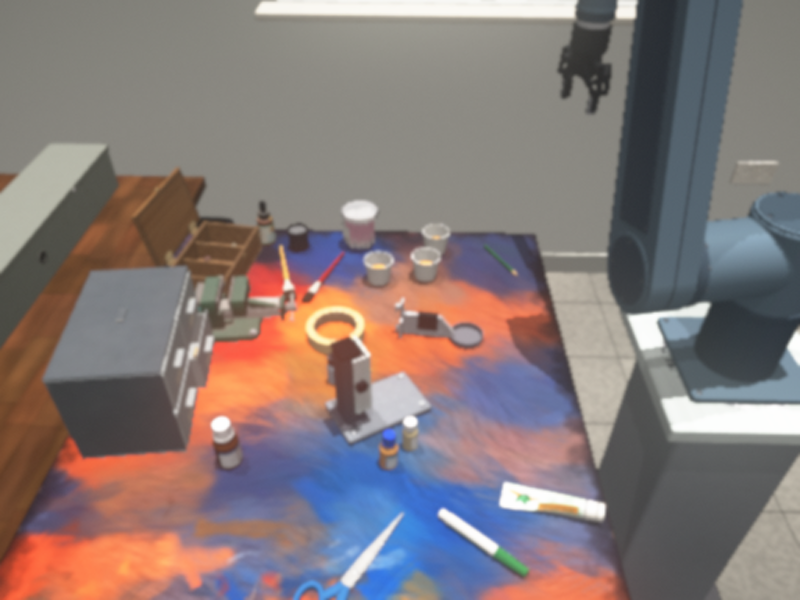

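The top view (800x600) shows the stand post at (318,245) with its base towards (345,300). The bracket has its tabs at (423,288) and dish at (417,346). There are three cups, and the rightmost is at (555,320). Vials and bottle are at (295,298), (280,283) and (362,237). The side view shows the same objects, with the channel face at about (360,390). Next I'll enlarge crops.

```bash
python3 - <<'E'
import cv2,numpy as np
t=cv2.imread('pics/top0.png');s=cv2.imread('pics/side0.png')
def crop(im,x,y,w,h,k): 
    return cv2.resize(im[y:y+h,x:x+w],(w*k,h*k),interpolation=cv2.INTER_NEAREST)
a=crop(t,170,140,110,100,7); cv2.imwrite('pics/c1.png',cv2.resize(a,(660,600)) if 0 else crop(t,170,138,114,100,6))
cv2.imwrite('pics/c2.png',crop(s,195,185,130,100,6))
E
```

```text
(no output)
```

View pics/c1.png

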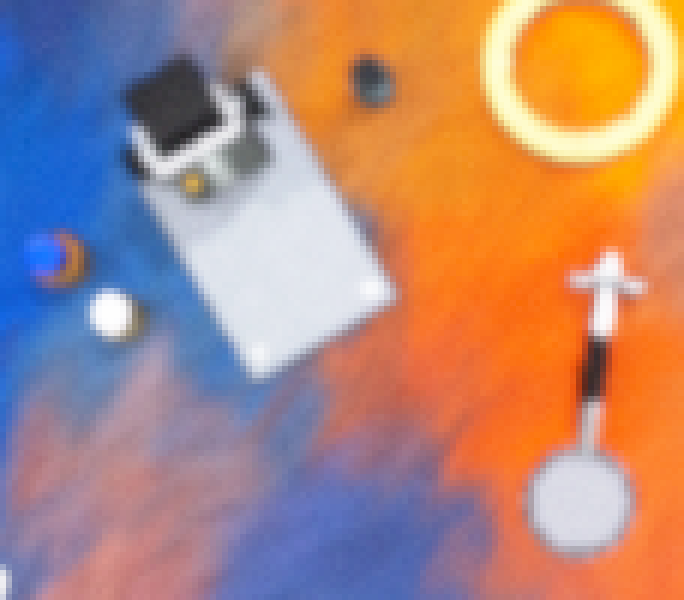

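View pics/c2.png

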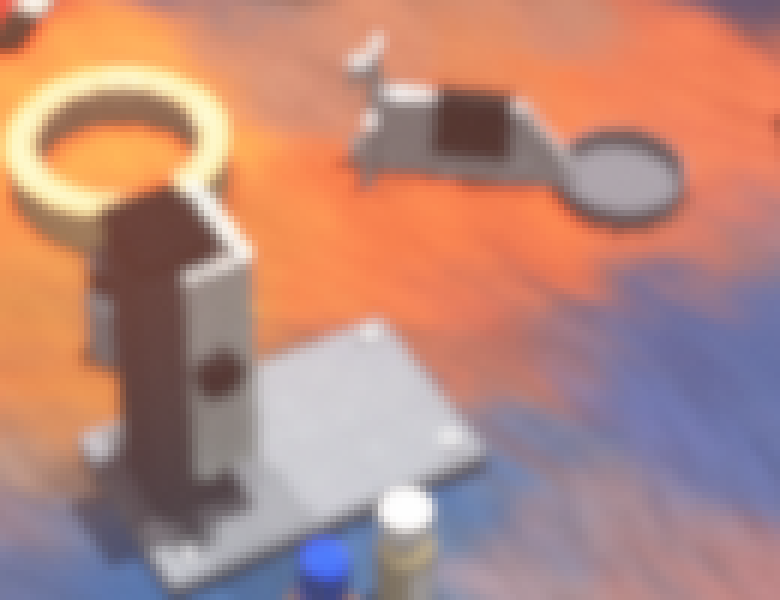

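```bash
cat > m.py <<'E'
from h import *
np.set_printoptions(precision=4,suppress=True)
T=load('pics/top0.png');S=load('pics/side0.png')
def comp(c,box,f):
    x0,y0,x1,y1=box; im=c["color"][y0:y1,x0:x1]; hsv=cv2.cvtColor(im,cv2.COLOR_RGB2HSV).astype(int)
    m=f(hsv[...,0],hsv[...,1],hsv[...,2]).astype(np.uint8)
    n,l,st,ce=cv2.connectedComponentsWithStats(m,connectivity=4); i=1+np.argmax(st[1:,4]); mm=np.zeros(c["color"].shape[:2],np.uint8); mm[y0:y1,x0:x1]=l==i
    return mm, ce[i]+[x0,y0], st[i,4]
E
python3 - <<'E'
from m import *
# base plate
m,ce,a=comp(T,(190,155,240,205),lambda h,s,v:(s<75)&(v>140)); print('plate',ce,a)
print('\n'.join(''.join('#' if q else '.' for q in r[190:240]) for r in m[155:205]))
m,ce,a=comp(T,(255,208,280,234),lambda h,s,v:(s<80)&(v>120)); print('dish',ce,a,onz(T,*ce,.012)); 
m,ce,a=comp(T,(262,190,276,208),lambda h,s,v:(v<90)); print('sleeve',ce,a,onz(T,*ce,.048))
m,ce,a=comp(T,(262,176,280,196),lambda h,s,v:(s<90)&(v>170)); print('plate+tab',ce,a,onz(T,*ce,.07)); 
print('\n'.join(''.join('#' if q else '.' for q in r[255:282]) for r in m[176:200]))
im=T["color"][145:180,185:225]
h=cv2.cvtColor(im,cv2.COLOR_RGB2HSV)
print(h[20:30,12:30,1]);print(h[20:30,12:30,2])
E
```

```text
plate [214.59   178.9544] 1183
................#####...####......................
.................###.....###......................
.................####...#####.....................
.................####..######.....................
..##............#####..#######....................
..###.........#######..########...................
..###.......########....#######...................
..####.....#######......########..................
...####..#########.......########.................
...###############.......########.................
....###############.....##########................
.....##############....###########................
.....######..######################...............
....#####......#####################..............
....#######.....####################..............
....########...######################.............
....########..########################............
.....##################################...........
......###################################.........
......####################################........
.......###################################.......
[... 3124 characters left out ...]
119 111 112 117 134 160]
 [232 225 196 162 147 142 145 181 208 205 192 165 137 123 126 140 166 196]
 [193 175 148 144 174 176 149 141 173 192 194 179 158 148 159 173 193 211]
 [165 154 134 154 203 207 158 122 149 175 183 179 177 179 187 197 210 220]
 [183 180 163 153 181 181 142 107 129 160 172 177 188 193 198 208 220 227]
 [204 204 188 157 145 138 112 110 141 167 179 189 198 201 209 220 225 227]
 [211 211 207 186 157 139 140 150 170 184 192 196 201 212 221 227 228 228]
 [208 211 210 205 194 186 187 190 198 200 201 205 214 224 230 233 233 232]
 [205 213 212 213 210 211 210 209 212 210 208 213 224 232 234 235 235 236]
 [196 210 213 217 218 216 215 218 218 215 214 223 229 234 235 235 235 236]]
```

```bash
cat > m2.py <<'E'
from m import *
m,ce,a=comp(T,(190,155,240,205),lambda h,s,v:(s<75)&(v>140))
L=[(np.flatnonzero(m[r])[0]-.5,r) for r in range(176,197)]
R=[(np.flatnonzero(m[r,:])[-1]+.5,r) for r in list(range(160,171))+list(range(182,189))]
F=[(c,np.flatnonzero(m[:200,c])[-1]+.5) for c in range(213,217)]+[(c,np.flatnonzero(m[:,c])[-1]+.5) for c in range(225,236)]
def fit(P,z):
    W=np.array([onz(T,*p,z)[:2] for p in P]); vx,vy,x,y=cv2.fitLine(W.astype(np.float32),cv2.DIST_HUBER,0,.001,.001).ravel()
    d=np.array([vx,vy]); d*=np.sign(d[0]) if abs(d[0])>abs(d[1]) else np.sign(d[1]); return np.array([x,y]),d
l,r,f=fit(L,.012),fit(R,.012),fit(F,.012)
for k in(l,r,f): print(k, np.degrees(np.arctan2(k[1][1],k[1][0])))
E
python3 - <<'E'
from m2 import *
a=np.mean([np.arctan2(k[1][1],k[1][0]) for k in(l,r)]); 
for ang in (a, np.radians(28.5)):
    ex=np.array([np.cos(ang),np.sin(ang)]);ey=np.array([-ex[1],ex[0]])
    yl,yr,xf=l[0]@ey,r[0]@ey,f[0]@ex
    print('ang',np.degrees(ang),'width',yl-yr,'front',xf)
    # assume base y centred
    O=ex*(xf+.095)+ey*(yl+yr)/2; print('stand',O)
h=cv2.cvtColor(T["color"],cv2.COLOR_RGB2HSV).astype(float)[...,1]
w=np.clip(h[164:172,195:206]-30,0,None); vv,uu=np.mgrid[164:172,195:206]; p=np.array([(uu*w).sum(),(vv*w).sum()])/w.sum(); print('pin px',p)
for z in(.09,.1,.11,.12,.13,.14,.15):
    q=onz(T,*p,z)[:2]-O; print(z,q@ex,q@ey)
for z in (.012,.157):
  for y in(-.023,.023): print('face',z,y,proj(T,[*(O+ey*y),z]),proj(S,[*(O+ey*y),z]))
for nm,c,b,z in(('sleeve',T,(262,190,276,208),.048),('sleeveS',S,(262,195,285,215),0.03)):
    v=c["color"].astype(int)
    mm,ce,n=comp(c,b,lambda h,s,v:(v<130)); print(nm,ce,n,onz(c,*ce,z))
    ys,xs=np.nonzero(mm); W=np.array([onz(c,x,y,z)[:2] for x,y in zip(xs,ys)],np.float32); print(cv2.fitLine(W,2,0,.01,.01).ravel()[:2])
# dish side view ; cups
for nm,c,b in(('cup',T,(335,185,375,220)),('cupS',S,(265,140,295,165))):
    mm,ce,n=comp(c,b,lambda h,s,v:(s<60)&(v>120)); ys,xs=np.nonzero(mm); print(nm,ce,n,xs.min(),xs.max(),ys.min(),ys.max())
    (x,y),rad=cv2.minEnclosingCircle(np.stack([xs,ys],1).astype(np.float32)); print((x,y),rad,onz(c,x,y,.048),onz(c,x+rad,y,.048)-onz(c,x,y,.048))
mm,ce,n=comp(T,(335,185,375,220),lambda h,s,v:(s>150)&(h>18)&(h<40)&(v>150)); print('yellow',ce,n,onz(T,*ce,.003))
im=np.hstack([cv2.resize(cv2.cvtColor(T["color"][138:188,178:228],4),None,fx=8,fy=8,interpolation=2),cv2.resize(cv2.cvtColor(T["color"][185:235,330:380],4),None,fx=8,fy=8,interpolation=2)])
cv2.imwrite('pics/c3.png',im)
E
```

```text
(array([0.5749, 0.1623], dtype=float32), array([0.8622, 0.5066], dtype=float32)) 30.440912
(array([0.6215, 0.0839], dtype=float32), array([0.8667, 0.4989], dtype=float32)) 29.927107
(array([0.5459, 0.0859], dtype=float32), array([-0.4684,  0.8835], dtype=float32)) 117.930695
ang 30.184011 width 0.09120844 front 0.51510966
stand [0.6251 0.1388]
ang 28.500000000000004 width 0.09114314944601509 front 0.5207709019042073
stand [0.6257 0.1381]
pin px [201.6436 168.1349]
0.09 0.0006255404710322071 0.01591380566649775
0.1 -0.0012957215048239653 0.015263300182374494
0.11 -0.0032169834806800275 0.014612794698251216
0.12 -0.00513824545653609 0.013962289214127933
0.13 -0.007059507432392274 0.013311783730004658
0.14 -0.00898076940824842 0.012661278245881454
0.15 -0.010902031384104607 0.012010772761758177
face 0.012 -0.023 [215.9537 165.7821] [230.045  254.4702]
face 0.012 0.023 [203.3922 172.6475] [238.0166 267.135 ]
face 0.157 -0.023 [210.299  158.5546] [227.7735 210.6917]
face 0.157 0.023 [196.0514 166.3262] [236.5048 223.1573]
sleeve [268.4839 199.3548] 31 [ 0.5251 -0.0494  0.048 ]
[ 0.9807 -0.1954]
sleeveS [273.1686 206.6221] 172 [ 0.5282 -0.0457  0.03  ]
[ 0.0768 -0.997 ]
cup [358.9015 204.9015] 132 349 365 195 215
(355.5, 205.0) 10.594910621643066 [ 0.5055 -0.3189  0.048 ] [-0.0003 -0.0328  0.    ]
cupS [277.735  150.4361] 532 265 294 140 164
(279.5, 152.0) 18.82162857055664 [ 0.5055 -0.2914  0.048 ] [-0.06   -0.0017  0.    ]
yellow [354.2109 205.0625] 128 [ 0.507  -0.3263  0.003 ]
```

View pics/c3.png

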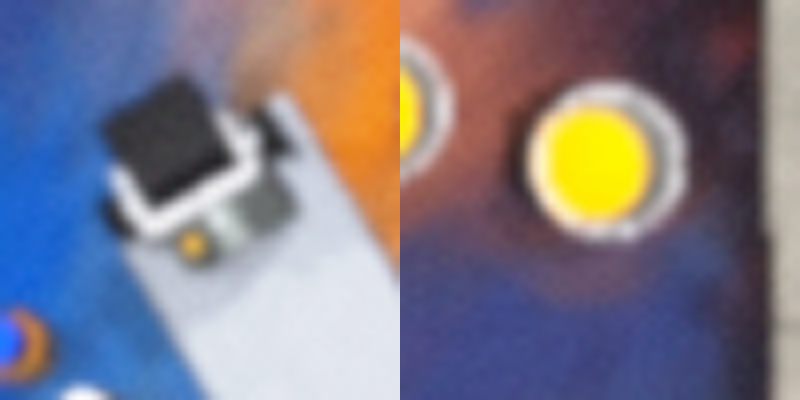

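The crops show the pin at full-image pixel (202,168.5) and the rim of the rightmost cup at (355.8,205). Next I'll cross-check the two views for the stand, the channel top, the bracket and the cup.

```bash
python3 - <<'E'
from m2 import *
ang=np.radians(29.4);ex=np.array([np.cos(ang),np.sin(ang)]);ey=np.array([-ex[1],ex[0]])
O=ex*(f[0]@ex+.095)+ey*(l[0]@ey+r[0]@ey)/2; print('O',O)
im=cv2.resize(cv2.cvtColor(S["color"][185:285,195:325],4),None,fx=6,fy=6,interpolation=cv2.INTER_CUBIC)
def mk(p,col):
    u=proj(S,p); cv2.drawMarker(im,(int((u[0]-195+.5)*6),int((u[1]-185+.5)*6)),col,0,12,1)
W=lambda x,y,z:[*(O+ex*x+ey*y),z]
for x in(-.095,.05):
  for y in(-.045,.045): mk(W(x,y,.012),(0,255,0))
for z in(.012,.132,.144,.156):
  for y in(-.023,.023): mk(W(0,y,z),(255,0,255))
# bracket: heading from top
a=np.radians(-7);bx=np.array([np.cos(a),np.sin(a)]);by=np.array([-bx[1],bx[0]]);G=np.array([.5255,-.0485])
for d,y,z in((0,0,.048),(.018,0,.048),(-.018,0,.048),(.048,.008,.072),(.048,-.008,.072),(.048,.02,.0),(.048,.02,.04),(-.07,0,.003),(-.07,.0275,.014),(-.07,-.0275,.014)): mk([*(G+bx*d+by*y),z],(0,255,255))
cv2.imwrite('pics/c4.png',im)
# cup side view masks
im=cv2.cvtColor(S["color"][135:185,225:300],4); C=np.array([.5055,-.319])
im=cv2.resize(im,None,fx=8,fy=8,interpolation=cv2.INTER_CUBIC)
for x,y,z in((.0285,0,.048),(-.0285,0,.048),(0,.0285,.048),(0,-.0285,.048),(0,.021,0)):
    u=proj(S,[*(C+[x,y]),z]); cv2.drawMarker(im,(int((u[0]-225+.5)*8),int((u[1]-135+.5)*8)),(0,0,255),0,12,1)
cv2.imwrite('pics/c5.png',im)
E
```

```text
(array([0.5749, 0.1623], dtype=float32), array([0.8622, 0.5066], dtype=float32)) 30.440912
(array([0.6215, 0.0839], dtype=float32), array([0.8667, 0.4989], dtype=float32)) 29.927107
(array([0.5459, 0.0859], dtype=float32), array([-0.4684,  0.8835], dtype=float32)) 117.930695
O [0.6254 0.1385]
```

View pics/c4.png

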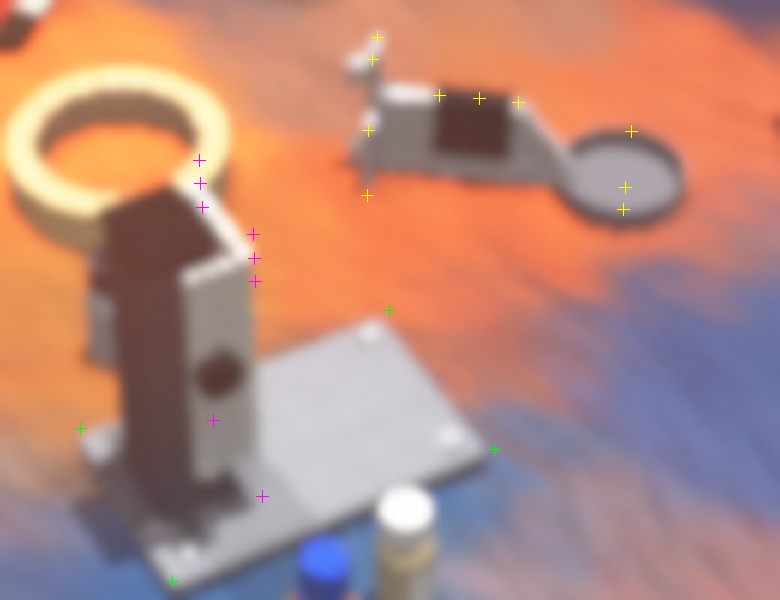

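View pics/c5.png

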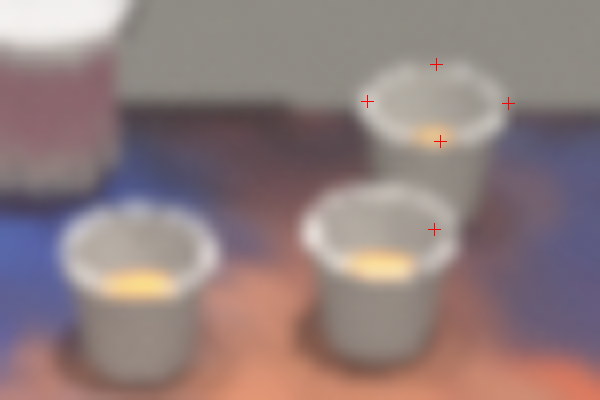

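The overlays fit both views:
- **Stand:** O ≈ (0.626, 0.139), heading about 29.4°. The base comes out 91 mm wide against 90 given.
- **Bracket:** grip ≈ (0.526, -0.049), heading about -7°.
- **Cup:** ≈ (0.506, -0.319).

Moving to the bracket now.

```bash
python3 -m inch '[[0.15,0.22,0,-0.11],[0.186,0.272,0,-0.11],[0.186,0.272,0,-0.11],[0.186,0.272,0,-0.11],[0.186,0.272,0,-0.11],[0.186,0.272,0,-0.11],[0.186,0.272,0,0],[0.186,0.272,0,0]]' -1 40
python3 -m inch '[[0.186,0.272,0,0],[0.186,0.272,0,0],[0.186,0.272,0,0],[0.186,0.272,0,0],[0.186,0.272,0,0],[0.1,0.15,0,0],[0,0,0,0]]'
```

```text
clock: 0.77
position: [0.3888, -0.2498, 0.1936]
tcp_rot: [[0.993, -0.119, -0.0], [-0.119, -0.993, 0.0], [-0.0, -0.0, -1.0]]
wrist_force: [0.7, -0.5, 1.0]
finger_gap: 0.0852
finger_force: 0.0
clock: 1.35
position: [0.5135, -0.0665, 0.1933]
tcp_rot: [[0.994, -0.114, 0.0], [-0.114, -0.994, 0.002], [0.0, -0.002, -1.0]]
wrist_force: [-0.1, 0.5, 0.3]
finger_gap: 0.0854
finger_force: 0.0
```

```bash
python3 -m inch '[[0.108,0.146,0,0],[0,0,-0.3,0],[0,0,-0.3,0],[0,0,-0.3,0],[0,0,-0.3,0],[0,0,-0.2,0],[0,0,-0.07,0],[0,0,0,0]]'
python3 -m inch '[[0,0,0,0],[0,0,0,0],[0,0,0,0],[0,0,0,0],[0,0,0,0],[0,0,0,0],[0,0,0,0],[0,0,0,0]]' 1 60
```

```text
clock: 2.02
position: [0.5226, -0.0529, 0.0151]
tcp_rot: [[0.993, -0.119, -0.005], [-0.119, -0.993, 0.002], [-0.006, -0.001, -1.0]]
wrist_force: [-0.0, -1.1, 0.2]
finger_gap: 0.0855
finger_force: 0.0
clock: 2.68
position: [0.525, -0.053, 0.0176]
tcp_rot: [[0.993, -0.118, 0.0], [-0.118, -0.993, -0.0], [0.0, 0.0, -1.0]]
wrist_force: [-0.9, -0.7, -0.9]
finger_gap: 0.0005
finger_force: 0.0
```

```bash
python3 -m inch '[[0,0,0,0],[0,0,0,0],[0,0,0,0],[0,0,0,0]]'; python3 - <<'E'
from h import *
a=shot('side','pics/s1.png');b=shot('top','pics/t1.png')
im=np.hstack([cv2.resize(cv2.cvtColor(a["color"][180:240,235:315],4),(400,300),interpolation=2),cv2.resize(cv2.cvtColor(b["color"][165:240,225:325],4),(400,300),interpolation=2)])
cv2.imwrite('pics/g1.png',im)
E
```

```text
clock: 3.02
position: [0.5249, -0.053, 0.0173]
tcp_rot: [[0.993, -0.118, -0.0], [-0.118, -0.993, 0.0], [-0.0, -0.0, -1.0]]
wrist_force: [-0.1, -1.3, -0.0]
finger_gap: 0.0001
finger_force: 0.0
```

View pics/g1.png

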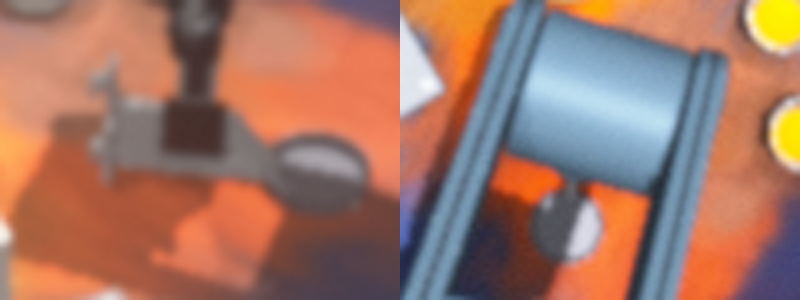

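The view suggests the fingers shut without holding the sleeve, and the bracket has not moved. I'll check numerically where the fingers are.

```bash
python3 - <<'E'
from m import *
S1=load('pics/s1.png')
p=np.array([.525,-.053,.0173])
for dz in(0,.019,.04,.073): print(dz,proj(S,p+[0,0,dz]))
print('sleeve top near/far',proj(S,[.5262,-.0435,.048]),proj(S,[.5262,-.0545,.048]),'bottom near',proj(S,[.5262,-.0435,.014]))
g0=cv2.cvtColor(S["color"],7);g1=cv2.cvtColor(S1["color"],7)
print('before');print(g0[190:214,262:286]);print('after');print(g1[180:214,262:286])
E
```

```text
0 [274.1245 208.364 ]
0.019 [274.3612 203.178 ]
0.04 [274.6289 197.3132]
0.073 [275.0629 187.8029]
sleeve top near/far [274.1217 202.1598] [274.0637 199.5698] bottom near [273.7009 211.5014]
before
[[166 167 167 166 165 164 162 162 162 163 163 164 164 165 164 163 163 162
  163 162 162 162 161 160]
 [166 167 167 167 166 166 165 164 164 164 165 165 166 165 166 165 164 164
  164 164 163 162 162 162]
 [164 165 166 166 166 166 166 165 166 167 167 166 165 165 165 165 164 164
  165 165 164 164 162 162]
 [165 165 165 165 165 166 165 165 165 165 167 167 166 166 167 165 165 164
  165 165 165 164 163 163]
 [165 165 165 166 167 166 165 165 165 166 166 167 166 166 166 165 165 164
  164 163 164 165 164 163]
 [165 165 164 165 166 167 165 164 165 165 165 166 165 165 165 166 164 164
  164 163 164 164 165 165]
 [165 164 164 164 165 165 165 164 163 164 164 164 164 165 166 165 165 164
  164 163 164 164 165 165]
 [165 165 164 164 164 162 161 159 160 162 162 163 163 164 164 166 165 164
  164 164 164 164 165 165]
 [183 180 178 176 170 160 152 149 151 154 156 156 157 159 160 162 162 162
  163 164 164 165 16
[... 4263 characters left out ...]
20 119 115 103  85  65  57  56  55  55  55  55  54  54  55  61  75
   97 114 118 118 119 123]
 [121 120 119 115 103  81  65  57  57  55  56  56  54  54  55  56  61  77
   99 114 119 119 118 119]
 [121 120 120 115 104  85  71  65  62  60  59  59  58  58  57  57  63  78
   97 113 119 120 119 119]
 [120 121 120 116 108  96  86  80  77  75  73  71  70  70  67  67  71  83
  100 114 121 122 120 119]
 [120 120 120 118 113 107 102  99  97  95  93  92  91  91  89  87  89  99
  111 122 125 124 122 120]
 [117 118 118 117 114 112 111 110 109 108 106 107 108 107 107 106 107 112
  121 125 126 124 122 122]
 [109 110 110 110 108 109 110 112 112 109 110 109 110 112 115 115 117 120
  122 123 124 123 123 122]]
```

```bash
python3 -m inch '[[0,0,0.04,0],[0,0,0.08,0],[0,0,0.08,0],[0,0,0.05,0],[0,0,0,0],[0,0,0,0],[0,0,0,0]]'; python3 - <<'E'
from m import *
a=shot('side','pics/s2.png')
g=cv2.cvtColor(a["color"],7); print(g[186:214,262:286])
E
```

```text
clock: 3.7
position: [0.5248, -0.053, 0.0475]
tcp_rot: [[0.993, -0.118, 0.0], [-0.118, -0.993, -0.0], [0.0, 0.0, -1.0]]
wrist_force: [0.1, 0.9, 0.5]
finger_gap: -0.0002
finger_force: 0.0
[[153 149 147 146 146 146 146 143 132 109  80  62  56  57  66  91 114 132
  143 147 146 148 153 156]
 [155 153 150 149 148 149 148 145 132 108  81  62  56  57  69  92 114 133
  144 149 148 151 155 157]
 [156 154 153 151 150 149 150 146 133 108  82  62  56  58  69  92 115 132
  145 149 150 153 157 158]
 [156 155 154 153 151 151 150 146 134 111  86  69  63  63  73  94 117 135
  146 150 151 155 158 159]
 [156 156 156 156 153 152 151 149 139 121 104  94  86  86  90 105 125 140
  148 151 152 155 158 158]
 [155 157 157 156 156 155 154 153 147 139 130 124 119 117 118 125 137 147
  151 153 154 155 156 155]
 [154 155 155 155 155 156 156 155 154 152 150 147 143 142 142 143 147 152
  153 154 154 153 153 152]
 [154 154 154 155 155 155 154 156 155 155 156 155 155 154 153 153 154 154
  154 155 155 154 154 152]
 [155 155 154 155 156 156 155 155 155 155 157 157 156 155 155 155 154 155
  154 155 154 154 154 154]
 [15
[... 1215 characters left out ...]
20 119 115 103  82  64  58  57  55  56  56  55  54  55  56  60  76
   97 113 118 118 119 125]
 [119 120 118 114 101  81  64  58  57  57  56  56  56  55  55  56  61  76
   98 113 118 119 118 119]
 [120 120 119 114 103  84  70  64  62  61  59  59  58  57  57  57  63  78
   97 111 118 119 119 119]
 [120 121 119 115 106  95  85  81  78  76  73  71  69  69  68  66  71  83
  100 113 120 121 120 118]
 [120 119 118 116 111 106 102 100  96  95  93  92  92  91  89  87  89  98
  110 120 124 124 121 119]
 [117 117 116 114 112 111 110 110 109 107 106 107 106 107 106 104 107 113
  120 125 126 124 122 121]
 [108 109 108 108 107 108 111 112 111 110 108 109 110 112 113 114 116 118
  121 123 123 122 122 121]]
```

```bash
python3 - <<'E'
from m import *
p=np.array([.214,-.507,.194]);y=np.array([.389,-.921,0])
for s in(-1,1):
  for dz in(0,.013,.047): print(s,dz,proj(S,p+s*.0427*y+[0,0,dz]))
g=cv2.cvtColor(S["color"],7); print((g[30:80:1,350:395]<70).astype(int).sum(1))
for r in range(40,78): print(r,''.join('#' if v<75 else '.' for v in g[r,345:400]))
print(proj(S,[.5248,-.053,.0475]),proj(S,[.5248,-.053,.0815]),proj(S,[.5248,-.095,.0475]))
E
```

```text
-1 0 [374.2503  86.1215]
-1 0.013 [375.02    82.3396]
-1 0.047 [377.08    72.2189]
1 0 [359.8763  76.1247]
1 0.013 [360.5258  72.4469]
1 0.047 [362.262   62.6148]
[23 26 26 26 22 23 25 25 24 24 23 22 27 28 32 32 31 31 23 19 17 20 20 17
 13 13 11 13 16 14 12  8  4  4  4  3  4  4  4  3  3  2  0  0  0  0  0  0
  0  0]
40 ..............##..######################...............
41 ..............#...########################.............
42 ..............#...############################.........
43 .............##..#############################.........
44 .............#################################.........
45 .............#################################.........
46 ..............################################.........
47 ...............###############################.........
48 ...............#######....#########.##########.........
49 ................#####......#######...#########.........
50 ................#####.......######...########..........
51 ................#####........################..........
52 ................#####........################..........
53 .............
[... 818 characters left out ...]
............................####..................
68 .................................####..................
69 .................................###...................
70 ................................####...................
71 .................................##....................
72 .......................................................
73 .......................................................
74 .......................................................
75 .......................................................
76 .......................................................
77 .......................................................
[274.5761 200.069 ] [275.0199 190.3763] [274.3481 190.5057]
```

The reported TCP sits about 34 mm below the real fingertips. It is the same in the start picture and now, so the fingers shut above the sleeve. I'll open and go down gently with that correction, watching the force.

```bash
python3 -m inch '[[0.012,0.03,0,0],[0,0,0,0],[0,0,0,0],[0,0,0,0],[0,0,0,0],[0,0,-0.1,0],[0,0,-0.1,0],[0,0,-0.05,0]]' -1
python3 -m inch '[[0,0,0,0],[0,0,-0.04,0],[0,0,-0.04,0],[0,0,0,0]]'
python3 -m inch '[[0,0,-0.04,0],[0,0,-0.04,0],[0,0,-0.04,0],[0,0,0,0]]'
```

```text
clock: 4.42
position: [0.5257, -0.0493, 0.0163]
tcp_rot: [[0.993, -0.118, -0.001], [-0.118, -0.993, 0.0], [-0.001, -0.0, -1.0]]
wrist_force: [0.1, -0.5, -0.3]
finger_gap: 0.0852
finger_force: 0.0
clock: 4.75
position: [0.526, -0.0493, 0.0073]
tcp_rot: [[0.993, -0.118, -0.001], [-0.118, -0.993, 0.0], [-0.001, -0.0, -1.0]]
wrist_force: [-0.3, -0.1, 0.2]
finger_gap: 0.0855
finger_force: 0.0
clock: 5.08
position: [0.5256, -0.0492, -0.0076]
tcp_rot: [[0.993, -0.118, -0.002], [-0.118, -0.993, 0.001], [-0.002, -0.0, -1.0]]
wrist_force: [-1.4, 0.3, 0.2]
finger_gap: 0.0856
finger_force: 0.0
```

```bash
python3 -m inch '[[0,0,-0.04,0],[0,0,-0.03,0],[0,0,-0.01,0],[0,0,0,0]]'
python3 -m inch '[[0,0,0,0],[0,0,0,0],[0,0,0,0],[0,0,0,0],[0,0,0,0],[0,0,0,0],[0,0,0,0],[0,0,0,0]]' 1 80
```

```text
clock: 5.42
position: [0.526, -0.0493, -0.0167]
tcp_rot: [[0.993, -0.118, -0.001], [-0.118, -0.993, 0.0], [-0.001, -0.0, -1.0]]
wrist_force: [0.4, -0.4, 1.1]
finger_gap: 0.0855
finger_force: 0.0
clock: 6.08
position: [0.5267, -0.0496, -0.0158]
tcp_rot: [[0.993, -0.118, 0.001], [-0.118, -0.993, -0.0], [0.001, 0.0, -1.0]]
wrist_force: [-0.5, -0.1, 3.2]
finger_gap: 0.0097
finger_force: 78.6
```

```bash
python3 -m inch '[[0,0,0.06,0],[0,0,0.15,0],[0,0,0.25,0],[0,0,0.25,0],[0,0,0.17,0],[0,0,0,0]]'
python3 -m inch '[[0.02,0.1,0,0.09],[0.033,0.16,0,0.104],[0.035,0.165,0,0.104],[0.035,0.165,0,0.104],[0.035,0.165,0,0.104],[0.035,0.165,0,0.104],[0.035,0.165,0,0.104],[0.033,0.16,0,0.097]]'
python3 -m inch '[[0,0,0,0],[0,0,0,0],[0,0,0,0]]'
```

```text
clock: 6.58
position: [0.5294, -0.0502, 0.0942]
tcp_rot: [[0.993, -0.118, 0.008], [-0.118, -0.993, -0.002], [0.008, 0.001, -1.0]]
wrist_force: [0.2, 0.5, -0.7]
finger_gap: 0.0098
finger_force: 77.9
clock: 7.25
position: [0.5567, 0.1011, 0.0881]
tcp_rot: [[0.867, 0.499, -0.002], [0.499, -0.867, 0.0], [-0.002, -0.001, -1.0]]
wrist_force: [0.2, -0.3, -1.9]
finger_gap: 0.0097
finger_force: 78.0
clock: 7.5
position: [0.5568, 0.0997, 0.0885]
tcp_rot: [[0.869, 0.495, -0.002], [0.495, -0.869, -0.0], [-0.002, -0.001, -1.0]]
wrist_force: [-0.4, -0.1, -1.5]
finger_gap: 0.0099
finger_force: 78.1
```

```bash
python3 - <<'E'
from h import *
a=shot('side','pics/s3.png');b=shot('top','pics/t3.png')
im=np.hstack([cv2.resize(cv2.cvtColor(a["color"][190:270,200:280],4),(400,400),interpolation=2),cv2.resize(cv2.cvtColor(b["color"][140:220,180:260],4),(400,400),interpolation=2)])
cv2.imwrite('pics/g3.png',im)
E
```

```text
(no output)
```

View pics/g3.png

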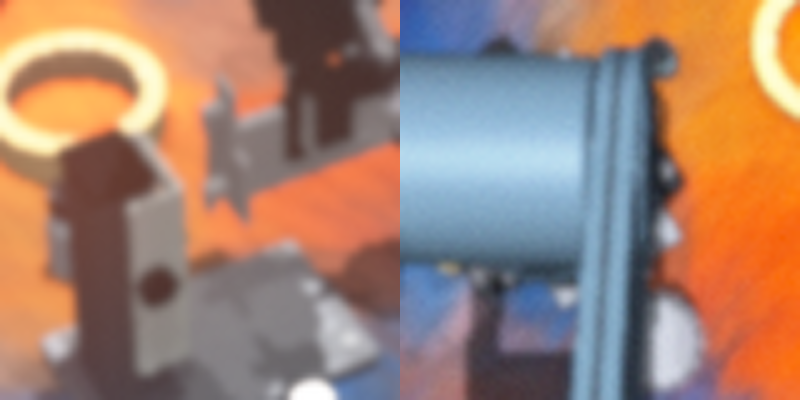

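Left, the bracket is held level with its tabs facing the channel, with a gap of about 20 mm. Right, the arm hides the stand. Approaching along the stand's x to contact.

```bash
python3 -m inch '[[0.03,0.017,0,0],[0.05,0.028,0,0],[0.03,0.017,0,0],[0,0,0,0],[0,0,0,0]]'
python3 -m inch '[[0.015,0.0085,0,0],[0.015,0.0085,0,0],[0,0,0,0]]'
python3 -m inch '[[0.007,0.004,0,0],[0.007,0.004,0,0],[0,0,0,0]]'
python3 -m inch '[[0.007,0.004,0,0],[0.007,0.004,0,0],[0,0,0,0]]'
```

```text
clock: 8.02
position: [0.5712, 0.1074, 0.0893]
tcp_rot: [[0.869, 0.495, 0.0], [0.495, -0.869, -0.0], [-0.0, 0.0, -1.0]]
wrist_force: [0.0, -0.2, -1.8]
finger_gap: 0.0096
finger_force: 78.1
clock: 8.27
position: [0.5748, 0.1096, 0.0895]
tcp_rot: [[0.869, 0.495, 0.0], [0.495, -0.869, 0.0], [0.0, 0.0, -1.0]]
wrist_force: [-0.2, -0.3, -2.1]
finger_gap: 0.0094
finger_force: 78.1
clock: 8.52
position: [0.5753, 0.11, 0.0893]
tcp_rot: [[0.869, 0.496, -0.002], [0.496, -0.869, -0.001], [-0.002, -0.0, -1.0]]
wrist_force: [-3.3, -2.0, -1.3]
finger_gap: 0.0094
finger_force: 78.4
clock: 8.77
position: [0.5753, 0.1102, 0.0891]
tcp_rot: [[0.868, 0.496, -0.005], [0.496, -0.869, -0.002], [-0.006, -0.001, -1.0]]
wrist_force: [-8.7, -5.4, 2.8]
finger_gap: 0.0095
finger_force: 78.9
```

```bash
python3 -m inch '[[0,0,-0.009,0],[0,0,-0.009,0],[0,0,0,0]]'|egrep 'pos|wrist'
python3 -m inch '[[0,0,-0.009,0],[0,0,-0.009,0],[0,0,0,0]]'|egrep 'pos|wrist'
python3 -m inch '[[0,0,-0.009,0],[0,0,-0.009,0],[0,0,0,0]]'|egrep 'pos|wrist'
```

```text
position: [0.5752, 0.1102, 0.0868]
wrist_force: [-8.1, -4.4, 3.3]
position: [0.5752, 0.1103, 0.0846]
wrist_force: [-8.0, -5.2, 2.9]
position: [0.5752, 0.1102, 0.0825]
wrist_force: [-7.6, -5.4, 1.8]
```

```bash
python3 -m inch '[[0,0,-0.009,0],[0,0,-0.009,0],[0,0,0,0]]'|egrep 'pos|wrist'
python3 -m inch '[[0,0,-0.009,0],[0,0,-0.009,0],[0,0,0,0]]'|egrep 'pos|wrist'
python3 -m inch '[[0,0,-0.009,0],[0,0,-0.009,0],[0,0,0,0]]'|egrep 'pos|wrist'
```

```text
position: [0.5751, 0.1102, 0.0803]
wrist_force: [-8.2, -5.2, 1.8]
position: [0.5751, 0.1102, 0.0782]
wrist_force: [-9.7, -5.8, 2.4]
position: [0.5751, 0.1102, 0.0761]
wrist_force: [-9.1, -5.1, 2.5]
```

```bash
python3 -m inch '[[0,0,-0.009,0],[0,0,-0.009,0],[0,0,0,0]]'|egrep 'pos|wrist'
python3 -m inch '[[0,0,-0.009,0],[0,0,-0.009,0],[0,0,0,0]]'|egrep 'pos|wrist'
```

```text
position: [0.575, 0.1101, 0.074]
wrist_force: [-9.7, -5.4, 3.5]
position: [0.575, 0.1101, 0.0718]
wrist_force: [-8.1, -5.9, 3.2]
```

```bash
python3 -m inch '[[0,0,-0.009,0],[0,0,-0.009,0],[0,0,0,0]]'|egrep 'pos|wrist'
python3 -m inch '[[0,0,-0.009,0],[0,0,-0.009,0],[0,0,0,0]]'|egrep 'pos|wrist'
```

```text
position: [0.575, 0.1101, 0.0696]
wrist_force: [-9.4, -5.8, 3.4]
position: [0.575, 0.1102, 0.0674]
wrist_force: [-8.5, -5.4, 2.9]
```

```bash
python3 -m inch '[[0,0,-0.009,0],[0,0,-0.009,0],[0,0,0,0]]'|egrep 'pos|wrist'
python3 -m inch '[[0,0,-0.009,0],[0,0,-0.009,0],[0,0,0,0]]'|egrep 'pos|wrist'
```

```text
position: [0.575, 0.1102, 0.0652]
wrist_force: [-9.8, -6.4, 3.5]
position: [0.5749, 0.1102, 0.063]
wrist_force: [-8.5, -6.4, 2.5]
```

```bash
python3 -m inch '[[0,0,-0.009,0],[0,0,-0.009,0],[0,0,0,0]]'|egrep 'pos|wrist'
python3 -m inch '[[0,0,-0.009,0],[0,0,-0.009,0],[0,0,0,0]]'|egrep 'pos|wrist'
python3 -m inch '[[0,0,-0.009,0],[0,0,-0.009,0],[0,0,0,0]]'|egrep 'pos|wrist'
```

```text
position: [0.575, 0.1102, 0.0609]
wrist_force: [-8.6, -5.8, 2.9]
position: [0.575, 0.1102, 0.0587]
wrist_force: [-9.2, -5.2, 2.4]
position: [0.5752, 0.1104, 0.0565]
wrist_force: [-5.9, -3.8, 1.0]
```

```bash
python3 -m inch '[[0,0,-0.009,0],[0,0,-0.009,0],[0,0,0,0]]'|egrep 'clock|pos|wrist'
python3 -m inch '[[0,0,-0.009,0],[0,0,-0.009,0],[0,0,0,0]]'|egrep 'clock|pos|wrist|rot'
```

```text
clock: 12.77
position: [0.5783, 0.1115, 0.0548]
wrist_force: [0.6, -0.0, -1.8]
clock: 13.02
position: [0.578, 0.1115, 0.0525]
tcp_rot: [[0.869, 0.496, 0.0], [0.496, -0.869, 0.0], [0.0, -0.0, -1.0]]
wrist_force: [0.4, -0.8, -1.8]
```

The tabs dropped in at z ≈ 0.055, so the slot edge is at about 0.118. I'll raise a hair, then push in.

```bash
python3 -m inch '[[0,0,0.01,0],[0.007,0.004,0,0],[0.007,0.004,0,0],[0,0,0,0]]'|egrep 'clock|pos|wrist'
python3 -m inch '[[0.007,0.004,0,0],[0.007,0.004,0,0],[0,0,0,0]]'|egrep 'pos|wrist'
python3 -m inch '[[0.007,0.004,0,0],[0.007,0.004,0,0],[0,0,0,0]]'|egrep 'pos|wrist'
python3 -m inch '[[0.007,0.004,0,0],[0.007,0.004,0,0],[0,0,0,0]]'|egrep 'pos|wrist|gap'
```

```text
clock: 13.35
position: [0.579, 0.1121, 0.0539]
wrist_force: [-3.1, -1.4, 0.7]
position: [0.5809, 0.1132, 0.0538]
wrist_force: [-4.5, -2.4, 0.6]
position: [0.5827, 0.1143, 0.0538]
wrist_force: [-4.5, -2.7, 0.8]
position: [0.5837, 0.1148, 0.0538]
wrist_force: [-6.4, -3.4, 1.9]
finger_gap: 0.009
```

```bash
python3 -m inch '[[0.007,0.004,0,0],[0,0,-0.01,0],[0,0,-0.01,0],[0,0,0,0]]'|egrep 'clock|pos|wrist'
python3 -m inch '[[0,0,-0.01,0],[0,0,-0.01,0],[0,0,0,0]]'|egrep 'pos|wrist'
python3 -m inch '[[0,0,-0.01,0],[0,0,-0.01,0],[0,0,0,0]]'|egrep 'pos|wrist|gap'
```

```text
clock: 14.43
position: [0.5837, 0.1149, 0.0511]
wrist_force: [-7.5, -5.6, 2.2]
position: [0.5836, 0.115, 0.0486]
wrist_force: [-7.1, -5.0, 1.0]
position: [0.5836, 0.115, 0.0462]
wrist_force: [-7.4, -6.0, -0.2]
finger_gap: 0.0094
```

```bash
python3 -m inch '[[0,0,-0.008,0],[0,0,-0.008,0],[0,0,0,0]]'|egrep 'clock|pos|wrist'
python3 -m inch '[[0,0,-0.008,0],[0,0,-0.008,0],[0,0,0,0]]'|egrep 'pos|wrist'
python3 -m inch '[[0,0,-0.008,0],[0,0,0,0]]'|egrep 'pos|wrist|gap'
```

```text
clock: 15.18
position: [0.5837, 0.1149, 0.0454]
wrist_force: [-10.7, -6.0, 7.8]
position: [0.5838, 0.1148, 0.0451]
wrist_force: [-15.0, -6.6, 18.7]
position: [0.5838, 0.1147, 0.045]
wrist_force: [-17.1, -7.0, 23.2]
finger_gap: 0.0094
```

It hit a stop 8.8 mm below the entry height, as expected for home. I'll relax, then tug up lightly to test the lock.

```bash
python3 -m inch '[[-0.007,-0.004,0.02,0],[0,0,0.014,0],[0,0,0,0]]'|egrep 'clock|pos|wrist'
python3 -m inch '[[0,0,0.012,0],[0,0,0.012,0],[0,0,0,0]]'|egrep 'pos|wrist'
python3 -m inch '[[0,0,0.01,0],[0,0,0,0]]'|egrep 'pos|wrist|gap'
```

```text
clock: 15.85
position: [0.5837, 0.115, 0.046]
wrist_force: [-5.6, -2.4, 1.8]
position: [0.5835, 0.1151, 0.0477]
wrist_force: [-3.5, -2.5, -6.5]
position: [0.5833, 0.1151, 0.0483]
wrist_force: [-1.4, -1.6, -15.3]
finger_gap: 0.0093
```

Locked: about 1.5 mm of play, then resistance. I'll settle it back down, release and rise.

```bash
python3 -m inch '[[0,0,-0.02,0],[0,0,-0.015,0],[0,0,0,0]]'|egrep 'clock|pos|wrist'
python3 -m inch '[[0,0,0,0],[0,0,0,0],[0,0,0,0],[0,0,0,0],[0,0,0,0],[0,0,0,0]]' -1
python3 -m inch '[[0,0,0.05,0],[0,0,0.15,0],[0,0,0.25,0],[0,0,0.3,0],[0,0,0.2,0],[0,0,0,0]]'
```

```text
clock: 16.52
position: [0.5838, 0.1149, 0.0464]
wrist_force: [-6.7, -4.1, -2.9]
clock: 17.02
position: [0.5852, 0.1154, 0.0463]
tcp_rot: [[0.869, 0.496, 0.001], [0.496, -0.869, 0.0], [0.001, 0.001, -1.0]]
wrist_force: [0.2, 0.6, -0.7]
finger_gap: 0.0805
finger_force: 0.0
clock: 17.52
position: [0.5884, 0.1154, 0.1668]
tcp_rot: [[0.868, 0.496, 0.012], [0.496, -0.869, 0.0], [0.01, 0.006, -1.0]]
wrist_force: [0.6, 0.1, 1.0]
finger_gap: 0.0856
finger_force: 0.0
```

```bash
python3 -m inch '[[-0.03,-0.15,0,0],[-0.05,-0.28,0,0],[-0.06,-0.32,0,0],[-0.06,-0.32,0,0],[-0.06,-0.32,0,0],[-0.06,-0.32,0,0],[-0.06,-0.32,0,0],[-0.06,-0.32,0,0]]'|egrep 'pos|rot'
python3 -m inch '[[-0.06,-0.32,0,0],[-0.06,-0.32,0,0],[-0.06,-0.32,0,0],[-0.04,-0.2,0,0],[0,0,0,0],[0,0,0,0]]'|egrep 'pos|rot'
python3 - <<'E'
from m import *
a=shot('side','pics/s4.png')
# dish in side view
O=np.array([.6256,.1386]);e=np.array([.869,.495]);D=O-e*.118
print('pred dish',D,proj(a,[*D,.064]))
im=a["color"][215:255,235:285]; h=cv2.cvtColor(im,7); print(h[::2,::2])
E
```

```text
position: [0.531, -0.1684, 0.1598]
tcp_rot: [[0.869, 0.496, 0.0], [0.496, -0.869, 0.0], [0.0, -0.0, -1.0]]
position: [0.5046, -0.3073, 0.1593]
tcp_rot: [[0.87, 0.493, -0.0], [0.493, -0.87, 0.001], [-0.0, -0.001, -1.0]]
pred dish [0.5231 0.0802] [276.3437 229.6258]
[[171 175 172 169 167 166 163 159 160 161 161 163 163 163 162 160 162 163
  161 160 160 159 160 161 161]
 [167 170 170 169 170 169 167 164 160 159 160 160 162 163 163 163 162 161
  159 158 158 158 159 161 162]
 [163 166 167 169 170 171 171 169 163 160 159 160 159 159 162 163 164 163
  161 157 154 154 158 161 162]
 [168 165 164 166 170 169 172 172 167 160 158 158 159 157 160 162 161 150
  135 125 117 120 132 149 161]
 [191 168 167 166 167 169 168 169 164 152 139 142 169 164 157 159 129 107
  108 117 120 114 104 103 125]
 [231 181 168 167 167 164 155 142 121 101  87  97 158 171 158 135 114 139
  153 160 163 161 151 130 107]
 [235 191 167 168 163 130 102  88  81  75  71  72 111 133 141 129 146 166
  169 170 170 170 168 165 147]
 [169 175 191 212 215 137  79  72  68  65  65  68 100 119 122 137 163 170
  170 170 170 169 170 168 
[... 565 characters left out ...]
40 156 172 195 192 161 131 116 107  98
   96  92  97 104 115 120 121]
 [132 131 120 122 125 137 159 177 188 189 186 188 184 148 112  92  89  87
   85  83  80  80  90 107 115]
 [107 128 134 152 173 188 196 194 191 189 190 189 180 132 110  95  89  87
   81  76  73  73  74  84 106]
 [ 97 135 176 197 198 193 194 192 190 190 191 190 182 139 124 113  94  83
   76  74  72  72  73  77 106]
 [117 144 187 193 191 191 190 191 191 193 193 185 167 140 134 124 107  86
   76  75  74  73  74  78 103]
 [134 146 184 192 192 191 186 182 179 171 161 146 150 169 170 136 113  95
   81  79  77  77  78  82 106]
 [136 153 186 192 191 188 168 142 140 136 156 172 184 188 181 168 151 140
  108  83  80  78  80  95 114]]
```

The dish floor ellipse is centred near (276.5,230). The prediction was (276.3,229.6), so the bracket hangs as planned. Going down on the cup.

```bash
python3 -m inch '[[0.014,-0.097,0,0],[0,0,-0.25,0],[0,0,-0.3,0],[0,0,-0.3,0],[0,0,-0.25,0],[0,0,-0.1,0],[0,0,0,0],[0,0,0,0]]'|egrep 'pos|force'
python3 -m inch '[[0,0,-0.06,0],[0,0,-0.08,0],[0,0,-0.08,0],[0,0,-0.04,0],[0,0,-0.02,0],[0,0,0,0]]'|egrep 'pos|force'
python3 -m inch '[[0,0,0,0],[0,0,0,0],[0,0,0,0],[0,0,0,0],[0,0,0,0],[0,0,0,0]]' 1 20
```

```text
position: [0.5077, -0.3174, 0.0163]
wrist_force: [-0.1, -0.6, 0.1]
finger_force: 0.0
position: [0.5065, -0.3173, -0.0185]
wrist_force: [0.8, 0.7, 0.0]
finger_force: 0.0
clock: 20.4
position: [0.5073, -0.3179, -0.0171]
tcp_rot: [[0.869, 0.495, 0.001], [0.495, -0.869, -0.001], [0.0, 0.001, -1.0]]
wrist_force: [-0.9, 0.3, 5.2]
finger_gap: 0.0551
finger_force: 20.8
```

```bash
python3 -m inch '[[0,0,0.04,0],[0,0,0.08,0],[0,0,0.1,0],[0,0,0.05,0],[0,0,0,0]]'; python3 - <<'E'
from m import *
a=shot('side','pics/s5.png'); im=cv2.resize(cv2.cvtColor(a["color"][110:185,240:320],4),(640,600),interpolation=2); cv2.imwrite('pics/g5.png',im)
E
```

```text
clock: 20.82
position: [0.5083, -0.3188, 0.0171]
tcp_rot: [[0.869, 0.496, 0.003], [0.496, -0.869, -0.003], [0.001, 0.004, -1.0]]
wrist_force: [0.3, -1.2, -0.4]
finger_gap: 0.0548
finger_force: 21.3
```

View pics/g5.png

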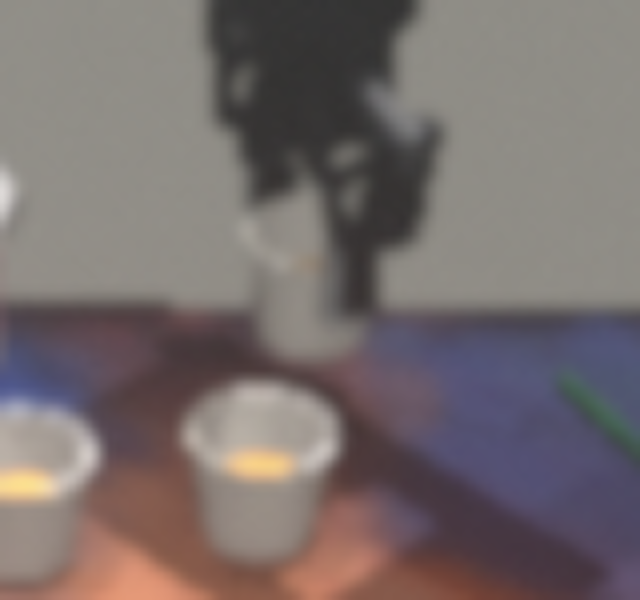

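The cup is held upright and clear of the table; its foot is at about (310,350) in the crop. Carrying it to the dish at (0.523, 0.080).

```bash
python3 -m inch '[[0,0,0.1,0],[0,0,0.2,0],[0,0,0.25,0],[0,0,0.25,0],[0,0,0.14,0],[0,0,0,0]]'|egrep 'pos|gap'
python3 -m inch '[[0,0.1,0,0],[0.01,0.2,0,0],[0.01,0.27,0,0],[0.01,0.29,0,0],[0.01,0.29,0,0],[0.01,0.29,0,0],[0.01,0.29,0,0],[0.01,0.29,0,0]]'|egrep 'pos|gap'
python3 -m inch '[[0.01,0.29,0,0],[0.01,0.29,0,0],[0.01,0.29,0,0],[0.01,0.2,0,0],[0.01,0.1,0,0],[0,0.05,0,0],[0,0,0,0],[0,0,0,0]]'
```

```text
position: [0.5092, -0.3195, 0.1327]
finger_gap: 0.0551
position: [0.5132, -0.0722, 0.1254]
finger_gap: 0.0549
clock: 22.7
position: [0.5208, 0.0706, 0.1267]
tcp_rot: [[0.869, 0.496, -0.002], [0.496, -0.869, -0.0], [-0.002, -0.0, -1.0]]
wrist_force: [-0.6, -0.1, -0.2]
finger_gap: 0.0548
finger_force: 21.4
```

```bash
python3 -m inch '[[0.018,0.078,0,0],[0,0,-0.12,0],[0,0,-0.18,0],[0,0,-0.15,0],[0,0,-0.1,0],[0,0,-0.03,0],[0,0,0,0],[0,0,0,0]]'|egrep 'pos|force|gap'
python3 -m inch '[[0,0,-0.02,0],[0,0,-0.015,0],[0,0,0,0],[0,0,0,0]]'|egrep 'pos|force|gap'
```

```text
position: [0.5241, 0.08, 0.0583]
wrist_force: [0.5, 0.4, -0.9]
finger_gap: 0.0545
finger_force: 21.4
position: [0.5238, 0.0806, 0.054]
wrist_force: [0.5, -0.3, -0.7]
finger_gap: 0.0553
finger_force: 21.4
```

```bash
python3 -m inch '[[-0.006,-0.003,-0.02,0],[0,0,-0.015,0],[0,0,0,0],[0,0,0,0]]'|egrep 'pos|force|gap'
python3 -m inch '[[0,0,-0.01,0],[0,0,-0.01,0],[0,0,0,0]]'|egrep 'pos|force|gap'
```

```text
position: [0.5227, 0.0802, 0.0493]
wrist_force: [0.5, -0.4, 0.6]
finger_gap: 0.0551
finger_force: 21.4
position: [0.5226, 0.0802, 0.0468]
wrist_force: [-0.7, -0.0, -1.0]
finger_gap: 0.055
finger_force: 21.4
```

```bash
python3 -m inch '[[0,0,-0.008,0],[0,0,-0.008,0],[0,0,0,0]]'|egrep 'pos|wrist|gap'
python3 -m inch '[[0,0,-0.008,0],[0,0,0,0]]'|egrep 'clock|pos|wrist|gap'
```

```text
position: [0.5227, 0.0802, 0.0449]
wrist_force: [1.2, -0.9, -1.0]
finger_gap: 0.0552
clock: 24.7
position: [0.5228, 0.0802, 0.044]
wrist_force: [0.2, -0.0, -0.5]
finger_gap: 0.0549
```

```bash
python3 -m inch '[[0,0,-0.008,0],[0,0,0,0]]'|egrep 'pos|wrist'
python3 -m inch '[[0,0,-0.008,0],[0,0,0,0]]'|egrep 'pos|wrist|gap'
python3 -m inch '[[0,0,-0.008,0],[0,0,0,0]]'|egrep 'pos|wrist|gap'
```

```text
position: [0.5228, 0.0802, 0.0431]
wrist_force: [-0.1, 0.3, -0.6]
position: [0.5228, 0.0801, 0.0424]
wrist_force: [-0.9, -0.8, 3.9]
finger_gap: 0.0552
position: [0.5229, 0.08, 0.0419]
wrist_force: [-2.4, -1.4, 8.1]
finger_gap: 0.0549
```

```bash
python3 -m inch '[[0,0,0.012,0],[0,0,0,0]]'|egrep 'pos|wrist|gap'
python3 -m inch '[[0,0,0,0],[0,0,0,0],[0,0,0,0],[0,0,0,0],[0,0,0,0],[0,0,0,0]]' -1 |egrep 'pos|wrist|gap'
python3 -m inch '[[0,0,0.04,0],[0,0,0.1,0],[0,0,0.2,0],[0,0,0.25,0],[0,0,0.25,0],[0,0,0.15,0],[0,0,0,0]]'|egrep 'pos|wrist|gap'
python3 -m inch '[[-0.05,-0.2,0,0],[-0.08,-0.3,0,0],[-0.08,-0.3,0,0],[-0.08,-0.3,0,0],[-0.08,-0.3,0,0],[-0.08,-0.3,0,0],[-0.04,-0.2,0,0],[0,0,0,0]]'|egrep 'clock|pos'
python3 - <<'E'
from m import *
a=shot('side','pics/s6.png');b=shot('top','pics/t6.png')
D=np.array([.523,.0802])
for nm,c in(('side',a),('top',b)):
    for z in(.064,.112): print(nm,z,proj(c,[*D,z]))
    u,v=proj(c,[*D,.09]).astype(int)
    h=cv2.cvtColor(c["color"],cv2.COLOR_RGB2HSV)[v-16:v+17,u-17:u+18]
    for r in h: print(''.join('Y' if (s>90 and 18<hh<36) else '#' if s<60 and vv>130 else '+' if s<60 else '.' for hh,s,vv in r))
O=np.array([.6256,.1386]);e=np.array([.869,.495]);n=np.array([-e[1],e[0]])
print('pin/shoulder px top',proj(b,[*(O+n*.013-e*.003),.106]))
h=cv2.cvtColor(b["color"],cv2.COLOR_RGB2HSV)[162:174,194:212]; print(h[...,1]); 
for x in(.048,.0): print('grip top',proj(b,[*(O-e*x),.11]))
for w,c,c0 in(('side',a,S),('top',b,T)):
    for nm,bx,f in(('blue',(165,160,260,300),lambda h,s,v:(h>105)&(h<125)&(s>170)&(v>200)),('white',(180,150,270,300),lambda h,s,v:(s<12)&(v>235))):
        print(w,nm,comp(c,bx,f)[1:],comp(c0,bx,f)[1:])
E
```

```text
position: [0.5231, 0.0802, 0.043]
wrist_force: [-0.0, -1.0, 0.3]
finger_gap: 0.0549
position: [0.5228, 0.0802, 0.0426]
wrist_force: [-0.6, 0.6, -0.6]
finger_gap: 0.0854
position: [0.5259, 0.0801, 0.1667]
wrist_force: [0.5, 0.2, 0.6]
finger_gap: 0.0852
clock: 27.12
position: [0.463, -0.1521, 0.1611]
side 0.064 [276.3673 229.629 ]
side 0.112 [277.1285 215.1835]
...................................
...................................
...................................
...................................
..............####.................
............###########............
...........#############...........
..........#################........
.........####################......
........#####################......
........#####################......
.......#######################.....
.......#######################.....
........########....###########....
.........###...........########....
.........###..YYYYYYYY...######....
.........###.YYYYYYYYYYY..####.....
.........###...YYYYYYYYYY.###......
.........####....YYYYYY..####......
.........+#####...YYYY..####.......
#.......++########
[... 2376 characters left out ...]
 30  12  25  16   4   1   1   7  15]
 [ 72  37  27  24  25  22  21  11   9  23  23  25  17   8   2   1   3   9]
 [108  61  34  27  22  24  23  21  22  25  25  21  22  15   4   2   1   4]
 [142  91  43  25  22  23  23  25  23  23  23  24  24  24   9   3   3   4]]
grip top [213.2927 178.7924]
grip top [205.2955 164.8602]
side blue (array([248.6923, 278.0385]), np.int32(26)) (array([248.95, 278.25]), np.int32(20))
side white (array([262.    , 269.3611]), np.int32(36)) (array([262.1579, 269.4211]), np.int32(38))
top blue (array([172.5548, 180.1337]), np.int32(703)) (array([172.5642, 180.3992]), np.int32(709))
top white (array([188. , 189.5]), np.int32(26)) (array([187.96, 189.6 ]), np.int32(25))
```

The pin shows proud again, at (202,168). The cup stands upright in the dish, its rim near (277,217). The white vial and blue bottle are unmoved. Handing in.

```bash
python3 -c "
from workcell import *
print(job_done())"
```

```text
the job is handed in; nothing more can be done
None
```

I hung the bracket and locked it with the catch out, stood the rightmost cup upright in its dish, and handed the job in after about 27 s; the final pictures show the bottle and white-cap vial unmoved, and the black-cap vial was not re-checked, though the arm never went near it.

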